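Close the butter mould and hold it shut

ROBOT

A 7-joint arm with a two-finger parallel gripper is mounted at the origin on the work surface. World frame = base frame: x ahead of the robot, y to its left, z up, the work surface at z = 0. Lengths are in mm, angles in rad, forces in N, time in s.
With the tool pointing down it reaches from about 400 to 875 mm from the base axis. Payload 4.4 kg.
Tool frame: the origin (TCP) lies midway between the tips of the shut fingers; the grasp point (between the pads) lies 19 mm behind it (ctrl.pinch_z is the distance from the TCP to the grasp point, in mm); z points along the fingers, y is the line along which they close (so a half turn about z gives the same grasp; the last joint's range is limited). The gripper opens to 85 mm and grips with 20 to 120 N. Pads are 22 mm wide; open, the fingers measure 114 mm over their backs; the gripper's body (76 mm by 85 mm) begins 54 mm behind the grasp point. The pads swing forward as they close: fully open they stand 13 mm farther back than shut.
Start: joints at [1.258, 0.628, 0.038, 1.517, -0.027, 0.996, -0.02], TCP at [158.824, -630.312, 231.313] pointing down, gripper open.
Joint ranges: [-3.06, 3.06], [-0.37, 2.12], [-1.25, 1.32], [0.18, 2.47], [-1.1, 4.24], [0.23, 1.98], [-2.94, 2.94]. Speed limits (rad/s): [2.57, 2.57, 3.14, 3.14, 3.14, 3.14, 3.14].

INTERFACE

Orientations are given as [roll, pitch, yaw] about the fixed x, y, z axes, in that order (R = Rz(yaw) Ry(pitch) Rx(roll)).
In Python, from cell import read_state, cams, order, ctrl gives the robot as it stands.
- The arm moves only by the tool move_arm, never from a script. Its argument "targets" is text: rows parted by semicolons, each of 7 numbers parted by spaces: the gripper's target within -1 to 1 (fully open at 1, half-way at 0, shut at -1), then the shift along the tool's x, y, z in cm, then the turn, a rotation vector about the tool's x, y, z in degrees. A call has 1 to 5 rows; each row shifts and turns the commanded pose from where the row before left it, along the tool's axes as they then stand; what a row does not reach is not made up. A row lasts 1/12 s, in which the tool goes at most 41.7 mm and 7.16 degrees, less where a joint would pass 70% of its speed; a pose out of reach is approached as far as the arm can. A call with a gripper value outside its range is refused whole. The fingers move at their own pace and stop on an object; the grip force is fixed at half the most. Time passes only in rows, so rows that do not move let the fingers close. It gives the time, the measured TCP pose, the force, the opening and the grip force at its end, in the units of the state.
- read_state(): the state, without advancing time (a new reading comes with each control period).
- cams.get_image(name): name is "scene" or "top" or "wrist"; returns a dict with "color" (480x640x3 uint8, red, green, blue), "fovy" (degrees; the focal length in pixels is half the picture's height over the tangent of half this angle, whatever the lens; pixels are square), "cx", "cy" (the principal point, pixels), "rvec" (rotation vector, rad) and "tvec" (3), from world to camera coordinates, as OpenCV has them. Camera axes: x right, y down, z forward; pixel columns grow to the right and rows downward; lengths in mm; the calibration is good to about 2 mm. A picture is of the moment at which its call begins. There is no depth.
- order.finish_job(): hands the job in; it is judged then, once.
The state is a dict: "clock": time; "qpos": joint angles; "qd": joint speeds; "tau": joint torques, N m; "eef_pos": TCP position; "tool_rot": TCP orientation; "force": force on the tool from outside, world axes, zero at the start; "torque": the same for the moment, N m; "width": finger opening in mm; "gripper_force": force on a finger pad.
Only numpy, scipy, OpenCV 4.12 (cv2) and the standard library are available. Lean on these libraries where they do the work, as an engineer would, in place of code of your own. Each camera call takes 0.05 s, during which the arm holds its last target. There are 200 camera calls.

TASK

Get the butter mould ready: lift the loose dust cap off the middle of the mould's lower half and set it upright in the round dish, letting go of it there. Then fit the upper half over the two dowels, large hole on the large dowel, and press it down against the sprung lift plate until the halves are flush; finish while still holding them pressed together, because the spring opens them if you let go. Leave the jars and everything else where they stand.

Things in the scene. Friction and masses are not known exactly. Their poses are not given: they have to be found in the camera images.
- lower_half: lower half of the mould, fixed to the table: white block 130 (x) x 64 (y) x 30 mm high on a steel foot plate 160 x 84 x 4 mm; origin at the centre of its underside, z up. Two upright steel dowels with tapered tips stand on its top face, rising 18 mm above it (the lowest 12 mm straight, then tapering by 5 mm in diameter): a large one, 12 mm in diameter, at x = +48 mm and a small one, 8 mm, at x = -48 mm, both at y = 0. The dust cap sits between them at the start
- lower_face (a point): centre of the lower half's top (parting) face, 30 mm above its underside; axes as the lower half
- large_dowel (a point): tip of the large dowel, 48 mm above the table
- small_dowel (a point): tip of the small dowel, 48 mm above the table
- lift_plate (a joint): sprung round steel plate, 34 mm across, in the middle of the lower half's top face, standing 6 mm proud of it at 0; value is how far it is pressed down, in m: 0.006 when it is level with the face. It starts to move at about 7 N and takes about 11 N at 0.006, more than the upper half's weight, so the halves stay 6 mm apart unless pushed
- upper_half: upper half of the mould, loose, standing on the table flat side down: white slab 130 (x) x 64 (y) x 20 mm thick, 0.24 to 0.36 kg, flat underside; origin at the centre of the underside, z up. A grip rib 50 (x) x 18 (y) mm stands on its middle from 20 to 50 mm above the underside. Two round holes go right through: 14 mm in diameter at x = +48 mm (for the large dowel), 10 mm at x = -48 mm
- large_hole (a point): centre of the large hole at the slab's upper face, 20 mm above its underside
- small_hole (a point): centre of the small hole at the slab's upper face, 20 mm above its underside
- dust_cap: loose grey round cap, 48 mm across and 12 mm high, hollow below (42 mm inside, 9 mm deep), with an upright cylindrical knob 18 mm in diameter on top, from 12 to 38 mm above its underside; 35 to 70 g; origin at the centre of its underside. It starts sitting on the lower half's top face over the lift plate; nothing fastens it
- cap_dish: round dark steel dish, fixed to the table: 68 mm outside, 58 mm inside, rim 16 mm and inner floor 6 mm above the table, on a square foot 90 x 90 x 3 mm; origin at the centre of its underside
- jar_tall: bystander, to be left alone: glass jar with glass lid on an orange ring, 90 mm across, 110 mm tall; origin at its underside
- jar_wide: bystander, to be left alone: glass jar like the tall one, 102 mm across, 90 mm tall; origin at its underside
- jar_small: bystander, to be left alone: small glass jar, 62 mm across, 55 mm tall; origin at its underside
- weight: bystander, to be left alone: brass weight with a knob, 44 mm across, 58 mm tall; origin at its underside
- pan_stack: bystander, to be left alone: two black round pans with a white spacer between, 124 mm across, 76 mm tall; origin at its underside
- spatula: bystander, to be left alone: spatula lying flat, 200 mm long along its own x, under 30 mm high
- tin_lid: bystander, to be left alone: brass jar lid lying flat, 66 mm across, 14 mm tall; origin at its underside
Not all that is in view belongs to the job. What is shaped like the lower_half but pink is not meant. Of the things that look like the cap_dish, take the one that is nearest to the robot's base at the start.

How it is judged (in metres and radians):
On the way, in this order (a step that is already met when the one before it is completed fails the run):
1. the dust cap sits upright on the floor of the dish, let go (horizontal distance between dust_cap and cap_dish below 0.007 m and z of dust_cap in the frame of cap_dish below 0.009 m and angle between dust_cap's own z axis and vertical below 0.1 rad and contact force between the fingers and dust_cap below 0.1 N and linear speed of dust_cap below 0.02 m/s), for 0.2 s.
2. the upper half is on the dowels, pressed flush on the lower half (z of upper_half in the frame of lower_face below 0.002 m and horizontal distance between upper_half and lower_face below 0.004 m and horizontal distance between large_hole and large_dowel below 0.004 m and angle between upper_half's own z axis and vertical below 0.05 rad and value of joint lift_plate above 0.004 m and contact force between upper_half and lower_half above 8 N), for 0.3 s.
At the end, for the whole second after the job is handed in: The cap sits upright, let go, on the dish floor within 7 mm of centre. The upper half is on the dowels the right way round (within 4 mm), level, under 2 mm from flush, the lift plate over 4 mm in; the robot still presses, the halves bearing on each other with over 8 N (all of step 1 and all of step 2 and contact force between any of the fingers, the arm and upper_half above 3 N); the arm keeps its last pose, push and grip.
It fails at once if a jar or another bystander was moved more than 30 mm (distance of any of jar_tall, jar_wide, jar_small, weight, pan_stack, spatula, tin_lid from where it was at the start of the episode above 0.03 m).
It also fails if it takes over 61 s, if anything falls off the work surface, if the arm or the gripper's body presses on something with over 40 N, if the wrist force passes 120 N, or if a joint passes its speed limit or range.

## Working session

There is one attempt and no reset: what is moved stays moved. The work goes in short steps, Python scripts to look and compute and a tool call to move; the robot and the scene stay as the last step left them, time stands still between calls to the robot, and variables do not carry over. Pictures are saved under pics/ and viewed, at most 10 in all, crops included, and the job is handed in when it is done.

Besides the shell and the picture viewer there is one more tool, called as name(argument=value, ...) on one line, values as JSON. move_arm: Moves the arm, as the interface text tells. Its arguments: {"type":"object","properties":{"targets":{"type":"string"}},"required":["targets"]}

```bash
mkdir -p pics; ls
python3 - <<'E'
from cell import read_state,cams,order,ctrl
import cv2,numpy as np
s=read_state();print(s)
print(ctrl.pinch_z)
ims=[]
for n in("scene","top"):
    d=cams.get_image(n);cv2.imwrite(f"pics/{n}0.png",d["color"][:,:,::-1]);print(n,{k:v for k,v in d.items() if k!="color"})
E
```

```text
pics
{'clock': 0.0, 'qpos': array([ 1.25822855,  0.62933628,  0.03845407,  1.5183769 , -0.02697392,
        0.99631984, -0.01999464]), 'qd': array([-0.00229513, -0.00034701,  0.00095176,  0.00144239, -0.00153139,
        0.00141937, -0.00115518]), 'tau': array([-9.10764065e-04, -5.63410950e+01,  1.22603673e+00, -1.93451214e+01,
        1.10788512e-02,  1.06157022e-02,  3.03111605e-06]), 'eef_pos': array([ 158.63404455, -629.68896525,  230.39287579]), 'tool_rot': array([-3.13967136e+00,  5.42048999e-05,  2.46777380e-01]), 'force': array([-0.91345064,  0.11610342,  0.7816014 ]), 'torque': array([-0.02151289,  0.01310695,  0.00380925]), 'gripper_force': 0.0, 'width': 85.09927654538014}
18.700000000000003
scene {'fovy': 52.61808261451616, 'cx': 322.0563900521933, 'cy': 241.76804335803075, 'rvec': array([ 1.04090079,  2.55526764, -0.89041882]), 'tvec': array([ 488.41708821, -173.3057307 , 1467.20124016])}
top {'fovy': 55.43491842290987, 'cx': 314.49225946336605, 'cy': 239.0784811275065, 'rvec': array([ 2.12096166, -2.12667086,  0.22198574]), 'tvec': array([-148.93892673,  564.10735079, 1383.67206285])}
```

View pics/scene0.png

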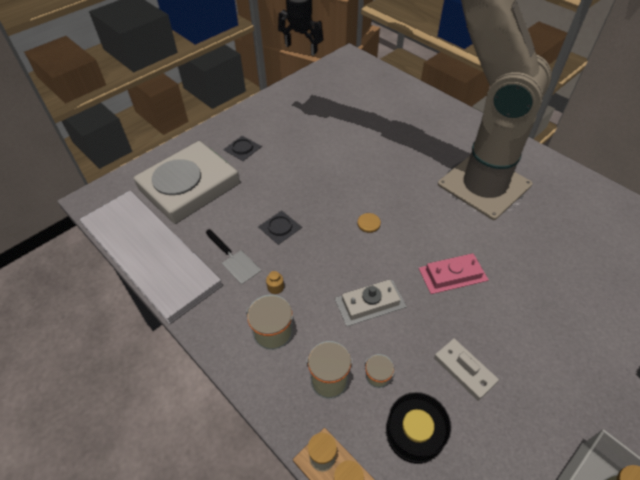

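View pics/top0.png

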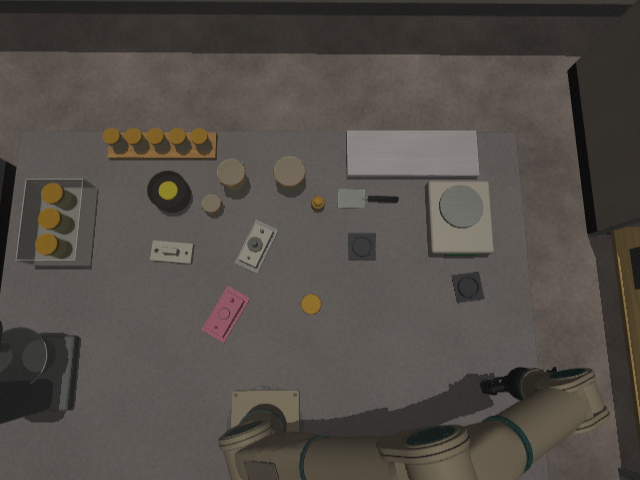

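Candidates (top view). Lower half: white with cap at (255,246); the pink one at (226,314) is not meant. Dish: (362,246) or (467,287), and the first looks nearer the base at (265,415). Upper half: white slab at (172,252). I'll measure these and check them in a crop.

```bash
cat > h.py <<'E'
import numpy as np,cv2
from cell import read_state,cams,order,ctrl
from scipy.spatial.transform import Rotation as Ro
def cam(n):
    d=cams.get_image(n);f=240/np.tan(np.radians(d["fovy"]/2))
    d["K"]=np.array([[f,0,d["cx"]],[0,f,d["cy"]],[0,0,1]]);d["R"]=Ro.from_rotvec(d["rvec"]).as_matrix();return d
def ray(d,uv,z):
    v=d["R"].T@np.linalg.inv(d["K"])@np.array([uv[0],uv[1],1.]);c=-d["R"].T@d["tvec"]
    return c+v*(z-c[2])/v[2]
def proj(d,p):
    q=d["K"]@(d["R"]@np.asarray(p,float)+d["tvec"]);return q[:2]/q[2]
def blobs(m,amin=8):
    n,l,s,c=cv2.connectedComponentsWithStats(m.astype(np.uint8))
    return [(c[i].round(1),s[i]) for i in range(1,n) if s[i,4]>=amin]
def tool(dxyz):
    "world shift (mm) -> tool axes (cm)"
    return Ro.from_euler('xyz',read_state()["tool_rot"]).inv().apply(dxyz)/10
E
python3 - <<'E'
from h import *
d=cam("top");im=d["color"]
A=-d["R"].T@d["tvec"];print("cam",A)
for n,uv in dict(d1=(362,246),d2=(467,287)).items():
    p=ray(d,uv,3);print(n,p,np.hypot(*p[:2]))
g=im.astype(int)
sat=g.max(2)-g.min(2)
def rect(x0,y0,x1,y1,f,z,nm):
    m=np.zeros(im.shape[:2],np.uint8);m[y0:y1,x0:x1]=f[y0:y1,x0:x1]
    m=cv2.morphologyEx(m,cv2.MORPH_CLOSE,np.ones((7,7)))
    c=max(cv2.findContours(m,0,1)[0],key=cv2.contourArea)
    w=np.array([ray(d,p[0],z)[:2] for p in c],np.float32)
    print(nm,cv2.minAreaRect(w),len(c))
wh=(g.min(2)>120)
print(g[250,160],g[240,270],g[228,258],g[246,362],g[236,352],g[300,100],g[230,262])
rect(145,235,200,270,wh,20,"upper")
rect(230,215,285,280,wh,30,"lower")
rect(340,225,385,268,(g.max(2)<70),3,"dish")
rect(440,265,495,310,(g.max(2)<70),3,"dish2")
a=cv2.resize(im[225:280,140:285],None,fx=5,fy=5,interpolation=cv2.INTER_CUBIC)
b=cv2.resize(im[225:280,330:475],None,fx=5,fy=5,interpolation=cv2.INTER_CUBIC)
cv2.imwrite("pics/crop1.png",np.vstack([a,b])[:,:,::-1])
E
```

```text
cam [ 283.14683557 -132.51918501 1468.74600245]
d1 [ 551.03190336 -306.21614636    3.        ] 630.4002592117548
d2 [ 416.36819346 -641.28823809    3.        ] 764.5999456165986
[134 128 116] [65 63 60] [139 132 120] [56 56 57] [60 59 59] [89 85 81] [88 87 83]Traceback (most recent call last):
  File "<stdin>", line 16, in <module>
  File "<stdin>", line 11, in rect
ValueError: max() iterable argument is empty
```

```bash
cat > m.py <<'E'
from h import *
d=cam("top");im=d["color"];g=im.astype(int)
def rect(x0,y0,x1,y1,f,z,nm,k=7):
    m=np.zeros(im.shape[:2],np.uint8);m[y0:y1,x0:x1]=f[y0:y1,x0:x1]
    m=cv2.morphologyEx(m,cv2.MORPH_CLOSE,np.ones((k,k)))
    c=max(cv2.findContours(m,0,1)[0],key=cv2.contourArea)
    w=np.array([ray(d,p[0],z)[:2] for p in c],np.float32)
    print(nm,cv2.minAreaRect(w),len(c))
wh=(g.min(2)>105)
rect(145,235,200,270,wh,20,"upper",11)
rect(230,215,285,280,wh,30,"lower",11)
rect(340,225,385,268,(g.max(2)<70),3,"dish")
rect(440,265,495,310,(g.max(2)<70),3,"dish2")
a=cv2.resize(im[225:280,140:285],None,fx=5,fy=5,interpolation=cv2.INTER_CUBIC)
b=cv2.resize(im[225:280,330:475],None,fx=5,fy=5,interpolation=cv2.INTER_CUBIC)
cv2.imwrite("pics/crop1.png",np.vstack([a,b])[:,:,::-1])
E
python3 m.py
```

```text
upper ((531.8197021484375, 309.17730712890625), (128.26048278808594, 61.19377136230469), 84.94023132324219) 114
lower ((546.8004150390625, 36.57939147949219), (80.48278045654297, 155.1119842529297), 65.09280395507812) 130
dish ((551.2919311523438, -304.99169921875), (89.72782897949219, 86.34721374511719), 89.88380432128906) 104
dish2 ((416.1835021972656, -642.8759765625), (91.34221649169922, 91.36622619628906), 7.839667320251465) 105
```

View pics/crop1.png

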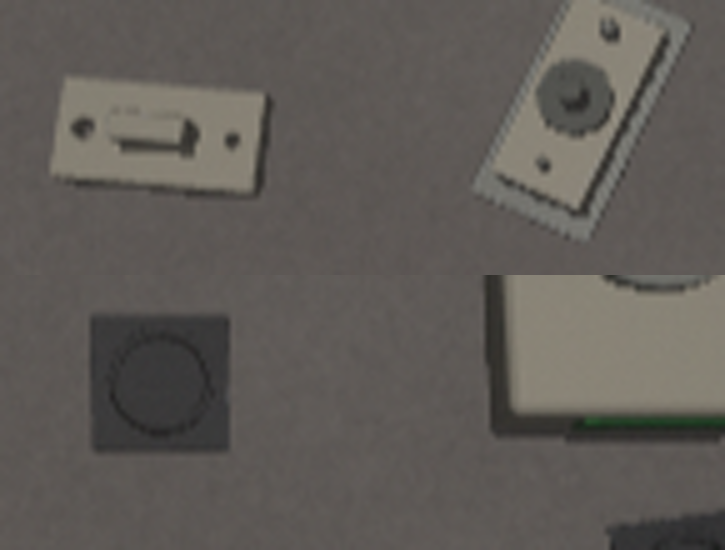

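The crop shows the upper half with its large hole at (156.6,250.4) and small hole at (186.4,253). The lower half has its large dowel at (262.2,231.2), small dowel at (248.6,258) and the cap between. The near dish is at (362,246), 630 mm from the base, against 765 mm for the other. Sizes match, so I'm moving above the cap.

move_arm(targets="1 2.72 -2.77 0 0 0 0;1 2.72 -2.77 0 0 0 0;1 2.72 -2.77 0 0 0 0;1 2.72 -2.77 0 0 0 0;1 2.72 -2.77 0 0 0 0")

```text
clock: 0.62
eef_pos: [257.4, -461.0, 231.2]
tool_rot: [-3.141, -0.0, 0.246]
force: [0.7, 0.1, 0.4]
width: 85.4
gripper_force: 0.0
```

move_arm(targets="1 2.72 -2.77 0 0 0 0;1 2.72 -2.77 0 0 0 0;1 2.72 -2.77 0 0 0 0;1 2.72 -2.77 0 0 0 0;1 2.72 -2.77 0 0 0 0")

```text
clock: 1.03
eef_pos: [355.5, -293.5, 231.4]
tool_rot: [3.141, -0.0, 0.247]
force: [0.3, 0.0, -0.4]
width: 85.3
gripper_force: 0.0
```

move_arm(targets="1 2.72 -2.77 0 0 0 0;1 2.72 -2.77 0 0 0 0;1 2.72 -2.77 0 0 0 0;1 2.72 -2.77 0 0 0 0;1 2.72 -2.77 0 0 0 0")

```text
clock: 1.45
eef_pos: [453.6, -126.0, 231.5]
tool_rot: [3.141, -0.0, 0.247]
force: [0.6, -0.5, -0.7]
width: 85.1
gripper_force: 0.0
```

move_arm(targets="1 2.72 -2.77 0 0 0 0;1 2.72 -2.77 0 0 0 0;1 2.72 -2.77 0 0 0 0;1 2.72 -2.77 0 0 0 0;1 0 0 0 0 0 0")

```text
clock: 1.87
eef_pos: [535.2, 15.9, 231.4]
tool_rot: [-3.137, -0.006, 0.258]
force: [0.1, 1.3, 0.2]
width: 85.4
gripper_force: 0.0
```

move_arm(targets="1 0 0 0 0 0 7;1 0 0 0 0 0 7;1 0 0 0 0 0 7;1 0 0 0 0 0 7;1 0 0 0 0 0 7")

```text
clock: 2.28
eef_pos: [531.2, 6.1, 231.2]
tool_rot: [3.142, 0.0, -0.37]
force: [-0.2, 0.2, -0.4]
width: 85.1
gripper_force: 0.0
```

move_arm(targets="1 0 0 0 0 0 4;1 0 0 0 0 0 0;1 0 0 0 0 0 0")

```text
clock: 2.53
eef_pos: [531.2, 6.2, 231.2]
tool_rot: [3.141, 0.0, -0.432]
force: [0.3, -0.2, -0.3]
width: 85.5
gripper_force: 0.0
```

Run:
```python
from h import *
d=cam("wrist");cv2.imwrite("pics/w1.png",d["color"][:,:,::-1]);np.savez("w1.npz",**d)
for n,p in dict(cap=(551.5,39.6,68),L=(595,19.3,48),S=(508,59.9,48)).items(): print(n,proj(d,p))
t=cam("top")
print([ray(t,u,z).round(1) for u,z in [((262.2,231.2),46),((248.6,258),46),((156.6,250.4),20),((186.4,253),20)]])
```

```text
cap [277.24265165 211.43398236]
L [278.47823468 145.42051572]
S [281.64583422 262.23715572]
[array([591.6,  15.7,  46. ]), array([505.4,  56.9,  46. ]), array([534.7, 355.2,  20. ]), array([526.1, 259.6,  20. ])]
```

View pics/w1.png

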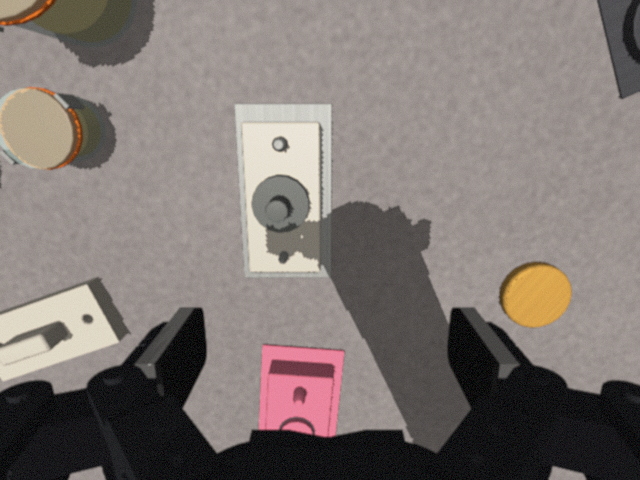

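Wrist view: knob top at about (277,209), large dowel tip (280,143), small dowel tip (284,257), block top corners (243,123), (320,122), (320,271), (250,272).

Run:
```python
from h import *
d=dict(np.load("w1.npz"))
im=d["color"];g=im.astype(int)
# block top: bright cream, incl. shadow/holes closed
m=((g.min(2)>150)&(g[...,0]-g[...,2]>6)).astype(np.uint8);m[:, :225]=0;m[:,345:]=0;m[:90]=0;m[290:]=0
m=cv2.morphologyEx(m,cv2.MORPH_OPEN,np.ones((3,3)))
c=np.vstack(cv2.findContours(m,0,1)[0])
w=np.array([ray(d,p[0],30)[:2] for p in c],np.float32);print("block30",cv2.minAreaRect(w))
P=lambda u,z:ray(d,u,z).round(1)
cs=[P(u,30)[:2] for u in[(243,123),(320,122),(320.5,271.5),(249.5,272)]];print(cs,np.mean(cs,0))
L,S,k=P((280,143),48),P((284,257),48),P((277,209),68)
print(L,S,k,(L+S)/2,np.hypot(*(L-S)[:2]),np.degrees(np.arctan2(*(L-S)[1::-1])))
s=read_state();print(s["eef_pos"],tool:=None)
import h
print(h.tool(np.r_[k[:2],0]-np.r_[s["eef_pos"][:2],0]))
z=cv2.resize(im[95:285,225:345],None,fx=4,fy=4);cv2.imwrite("pics/w1c.png",z[:600,:, ::-1])
```

```text
block30 ((562.6749267578125, 37.45952224731445), (86.15553283691406, 156.60340881347656), 64.53102111816406)
[array([622.7,  39.7]), array([597.4, -17.1]), array([480.8,  36.8]), array([506.9,  94.7])] [551.95   38.525]
[596.1  17.4  48. ] [511.3  56.   48. ] [553.3  38.9  68. ] [553.7  36.7  48. ] 93.17188417113825 -24.474490812085556
[531.32394009   6.24267663 231.28831627] None
[ 6.27926695e-01 -3.88589601e+00  2.19372942e-04]
```

View pics/w1c.png

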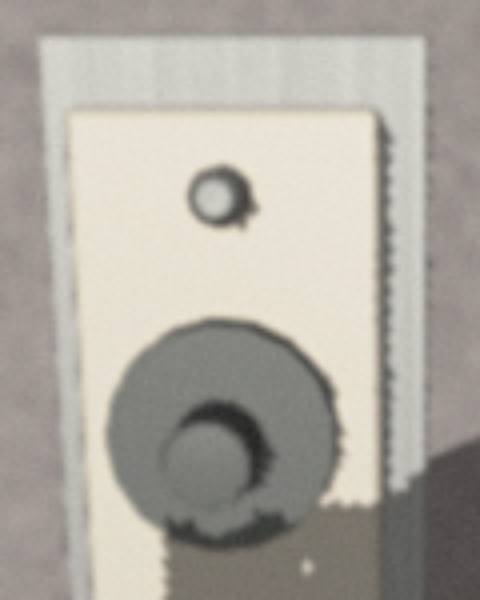

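move_arm(targets="1 0.46 -3.89 0 0 0 0;1 0 0 3.7 0 0 0;1 0 0 3.7 0 0 0;1 0 0 3.7 0 0 0;1 0 0 3.7 0 0 0")

```text
clock: 3.05
eef_pos: [552.2, 39.9, 82.1]
tool_rot: [-3.141, -0.001, -0.432]
force: [-0.0, 0.2, -0.9]
width: 85.4
gripper_force: 0.0
```

move_arm(targets="1 0 0 2.8 0 0 0;1 0 0 1 0 0 0;1 0 0 0 0 0 0")

```text
clock: 3.3
eef_pos: [550.1, 39.4, 43.0]
tool_rot: [3.139, 0.004, -0.433]
force: [0.1, -0.5, 1.1]
width: 85.4
gripper_force: 0.0
```

Run:
```python
from h import *
d=cam("wrist");cv2.imwrite("pics/w2.png",d["color"][:,:,::-1])
print(read_state()["eef_pos"],proj(d,read_state()["eef_pos"]))
```

```text
[551.65423056  39.44561411  44.93000342] [327.3095599  312.36957958]
```

View pics/w2.png

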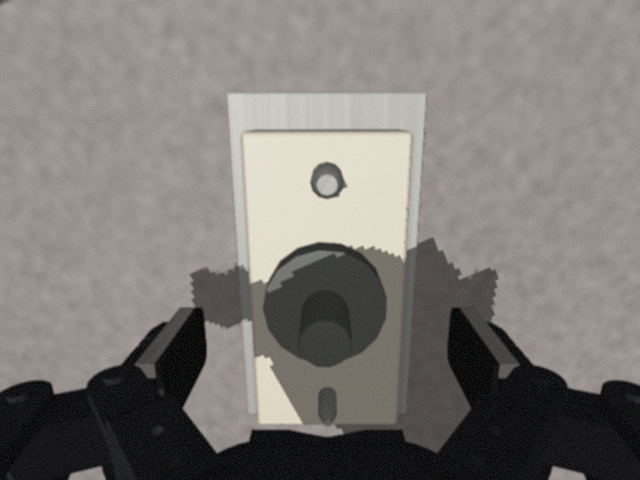

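Wrist view: the knob at (325,345) is centred between the pads and the block edges are symmetric, so the yaw matches. Closing and lifting.

move_arm(targets="-1 0 0 0 0 0 0;-1 0 0 0 0 0 0;-1 0 0 0 0 0 0;-1 0 0 0 0 0 0;-1 0 0 0 0 0 0")

```text
clock: 3.77
eef_pos: [552.6, 39.8, 46.3]
tool_rot: [-3.141, -0.002, -0.434]
force: [0.3, -0.6, -0.1]
width: 25.5
gripper_force: 0.0
```

Run:
```python
from h import *
s=read_state();print(s["eef_pos"],s["width"],s["gripper_force"],s["force"])
d=cam("wrist")
# dowel/edges at this pose recorded
P=lambda u,z:ray(d,u,z).round(1)
print(P((327,185),48),P((243,132),30),P((412,131),30))
```

```text
[552.55067425  39.77470186  46.33605863] 25.499943607264303 0.0 [ 0.32309577 -0.64784657 -0.09371448]
[597.8  19.7  48. ] [626.8  41.1  30. ] [600.4 -16.7  30. ]
```

move_arm(targets="-1 0 0 0 0 0 0;-1 0 0 0 0 0 0;-1 0 0 0 0 0 0;-1 0 0 0 0 0 0")

```text
clock: 4.15
eef_pos: [552.4, 39.7, 46.3]
tool_rot: [-3.141, -0.001, -0.434]
force: [-1.8, 0.9, 6.2]
width: 16.3
gripper_force: 58.4
```

move_arm(targets="-1 0 0 -1 0 0 0;-1 0 0 -3 0 0 0;-1 0 0 -4 0 0 0;-1 0 0 0 0 0 0;-1 0 0 0 0 0 0")

```text
clock: 4.57
eef_pos: [553.8, 39.8, 128.1]
tool_rot: [-3.139, -0.005, -0.434]
force: [0.6, -0.1, -0.9]
width: 16.1
gripper_force: 58.6
```

Run:
```python
from h import *
s=read_state();print(s["eef_pos"],s["width"],s["gripper_force"],s["force"])
d=cam("wrist");np.savez("w3.npz",**d)
t=cam("top");np.savez("t3.npz",**t)
z=t["color"][215:280,225:385]
cv2.imwrite("pics/w3.png",np.vstack([cv2.resize(d["color"],(640,400)),cv2.resize(z,(480,195))[:, :].copy() if 0 else cv2.copyMakeBorder(cv2.resize(z,(480,195)),0,0,0,160,0)])[:,:,::-1])
```

```text
[553.77428429  39.83113977 128.07652121] 16.1394329685465 58.568809032440186 [ 0.64035813 -0.08974734 -0.90931976]
```

View pics/w3.png

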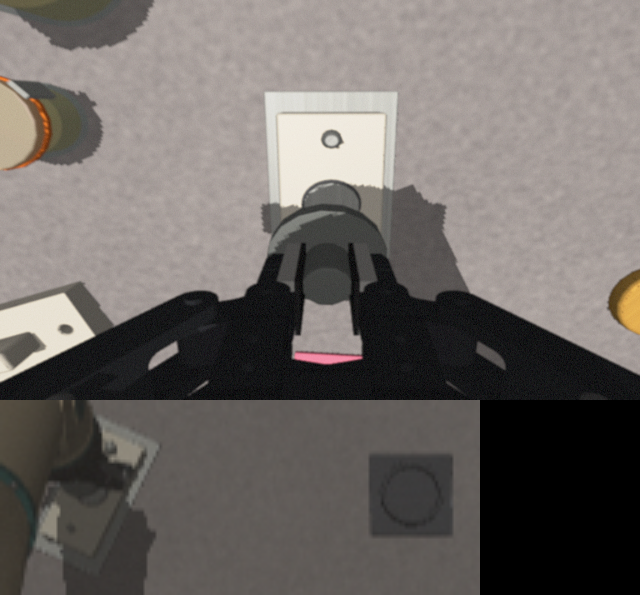

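The cap is held at 16 mm opening and hangs level, and the dish lies clear. Moving most of the way and looking again.

move_arm(targets="-1 1.58 3.49 0 0 0 0;-1 1.58 3.49 0 0 0 0;-1 1.58 3.49 0 0 0 0;-1 1.58 3.49 0 0 0 0;-1 1.58 3.49 0 0 0 0")

```text
clock: 5.08
eef_pos: [548.7, -153.2, 123.8]
tool_rot: [3.141, 0.003, -0.433]
force: [1.0, 0.2, -0.6]
width: 15.8
gripper_force: 58.7
```

move_arm(targets="-1 1.58 3.49 0 0 0 0;-1 0 0 0 0 0 0;-1 0 0 0 0 0 0")

```text
clock: 5.33
eef_pos: [548.0, -193.7, 123.8]
tool_rot: [3.14, 0.002, -0.44]
force: [0.1, 1.3, -1.7]
width: 16.0
gripper_force: 58.8
```

Run:
```python
from h import *
s=read_state();print(s["eef_pos"],s["tool_rot"],s["width"])
d=cam("wrist");np.savez("w4.npz",**d);print(proj(d,(551.2,-305.5,3)))
cv2.imwrite("pics/w4.png",d["color"][:,:,::-1])
g=d["color"].astype(int);u,v=proj(d,(551.2,-305.5,3)).astype(int)
m=(g.max(2)<100).astype(np.uint8)
for (c,st) in blobs(m,400): print(c,st)
```

```text
[ 547.99270161 -193.69782685  123.79213712] [ 3.13969099e+00  2.41302448e-03 -4.40094828e-01] 16.000101247019256
[486.03545299 153.75608665]
[16.5 19. ] [   0    0   49   54 1375]
[193.   55.6] [ 158   10   56   74 1372]
[489.9 151.3] [ 429   96  118  118 3123]
[422.8 252.5] [400 228  48  52 428]
[315.9 403.2] [    0   242   640   238 73558]
```

View pics/w4.png

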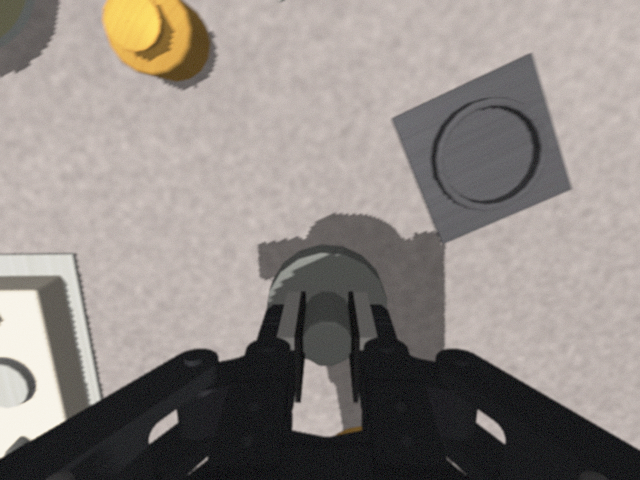

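Wrist view: dish foot corners at (532,54), (393,119), (443,242), (571,188), knob top at about (326,343).

Run:
```python
from h import *
import h
d=dict(np.load("w4.npz"))
C=np.array([ray(d,u,3)[:2] for u in[(532,54),(393,119),(443,242),(571,188)]])
print(C.mean(0),[np.linalg.norm(C[i]-C[i-1]).round(1) for i in range(4)])
print("ring in/out",ray(d,(487,153),14))
s=read_state();e=s["eef_pos"]
k=ray(d,(326,343),e[2]+22);print("knob-TCP",k-e, "tool",h.tool(k-e)*10)
D=C.mean(0)
print("to go cm",h.tool(np.r_[D-k[:2],0]),h.tool(np.r_[D-e[:2],0]))
```

```text
[ 551.43215385 -304.48707321] [np.float64(87.6), np.float64(88.6), np.float64(87.5), np.float64(87.7)]
ring in/out [ 553.94987614 -302.73146526   14.        ]
knob-TCP [ 0.1607037  -1.99141915 22.        ] tool [  0.91866267   1.74174671 -22.00258969]
to go cm [ 4.97269169 10.01169563 -0.01330534] [ 5.07142605 10.18538273 -0.01357508]
```

move_arm(targets="-1 1.67 3.4 0 0 0 0;-1 1.67 3.4 0 0 0 0;-1 1.67 3.4 0 0 0 0;-1 0 0 3.5 0 0 0;-1 0 0 0 0 0 0")

```text
clock: 5.8
eef_pos: [549.0, -303.4, 85.0]
tool_rot: [3.141, 0.009, -0.436]
force: [-1.1, 2.1, -2.6]
width: 15.8
gripper_force: 58.7
```

move_arm(targets="-1 0 0 2 0 0 0;-1 0 0 2 0 0 0;-1 0 0 1.5 0 0 0;-1 0 0 0.5 0 0 0;-1 0 0 0 0 0 0")

```text
clock: 6.22
eef_pos: [552.4, -300.3, 30.8]
tool_rot: [-3.14, 0.004, -0.43]
force: [-2.8, 1.7, 5.4]
width: 16.2
gripper_force: 61.5
```

move_arm(targets="-1 0 0 0 0 0 0;-1 0 0 0 0 0 0")

```text
clock: 6.38
eef_pos: [552.4, -300.3, 30.9]
tool_rot: [-3.14, 0.003, -0.43]
force: [-2.3, 2.1, 5.9]
width: 15.9
gripper_force: 61.5
```

It touched at 31 mm, which is about rim height. Lifting a little and looking.

move_arm(targets="-1 0 0 -1.2 0 0 0;-1 0 0 0 0 0 0;-1 0 0 0 0 0 0;-1 0 0 0 0 0 0")

```text
clock: 6.72
eef_pos: [553.0, -303.6, 42.7]
tool_rot: [-3.141, -0.001, -0.433]
force: [-0.3, 0.4, -0.4]
width: 16.0
gripper_force: 60.6
```

Run:
```python
from h import *
s=read_state();e=s["eef_pos"];print(e,s["tool_rot"],s["width"],s["force"])
d=cam("wrist");c=cam("scene");np.savez("w5.npz",**d);np.savez("s5.npz",**c)
u,v=proj(c,(551,-305,16)).astype(int);print(u,v)
z=cv2.resize(c["color"][v-35:v+25,u-50:u+50],None,fx=5,fy=5,interpolation=cv2.INTER_CUBIC)
w=d["color"][150:440,170:490]
cv2.imwrite("pics/w5.png",np.vstack([cv2.resize(w,(500,453))[:300],z])[:,:,::-1])
print(u-50,v-35)
```

```text
[ 553.04922583 -303.55322228   42.68475687] [-3.14141421e+00 -9.64769692e-04 -4.33409738e-01] 16.00306234266699 [-0.25406412  0.39115338 -0.41863091]
279 223
229 188
```

View pics/w5.png

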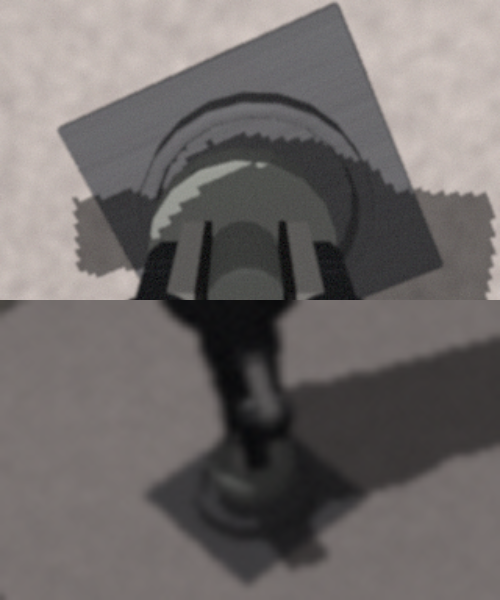

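Wrist crop: the foot's left, right and top corners are at (58,130), (442,265) and (337,3), and the cap is a little left of the ring centre. The cap spans x about 150–338 and the ring about 145–372.

Run:
```python
from h import *
import h
d=dict(np.load("w5.npz"));e=np.array([553.05,-303.55,42.7])
P=lambda x,y,z:ray(d,(170+x/1.5625,150+y/1.5621),z)
l,r,t=P(58,130,3),P(442,265,3),P(337,3,3)
D=(l+r)/2;print("foot centre",D,np.linalg.norm(l-t),np.linalg.norm(r-t))
T=lambda v:(h.tool(v)*10).round(1)
print("D-e",T(D-e))
print("ring lr",T(P(145,195,16)-e),T(P(372,195,16)-e),"top",T(P(250,93,16)-e))
print("cap lr",T(P(150,235,e[2]-5)-e),T(P(338,235,e[2]-5)-e),"cap back",T(P(250,160,e[2]-5)-e))
print("knob lr",T(P(210,235,e[2]-2)-e),T(P(285,235,e[2]-2)-e))
```

```text
foot centre [ 551.14004849 -305.32328972    3.        ] 88.94965580213272 88.51701795532003
D-e [-1.   2.4 39.7]
ring lr [  5.5 -29.2  26.7] [ 5.5 35.  26.7] top [34.9  0.4 26.7]
cap lr [  3.1 -24.8   5. ] [ 3.1 22.5  5. ] cap back [22.9  0.3  5. ]
knob lr [ 4.5 -9.5  2. ] [4.5 9.  2. ]
```

move_arm(targets="-1 0.1 0.33 0 0 0 0;-1 0 0 0 0 0 0;-1 0 0 0.5 0 0 0;-1 0 0 0.5 0 0 0;-1 0 0 0 0 0 0")

```text
clock: 7.23
eef_pos: [551.1, -306.7, 30.9]
tool_rot: [-3.141, 0.002, -0.434]
force: [-0.8, -0.9, -0.9]
width: 15.7
gripper_force: 60.6
```

move_arm(targets="-1 0 0 0.3 0 0 0;-1 0 0 0.3 0 0 0;-1 0 0 0 0 0 0;-1 0 0 0 0 0 0")

```text
clock: 7.57
eef_pos: [551.9, -307.1, 26.1]
tool_rot: [-3.142, 0.0, -0.434]
force: [0.6, -0.0, -0.8]
width: 15.8
gripper_force: 60.6
```

Inside the rim with no force. Lowering to the floor.

move_arm(targets="-1 0 0 0.2 0 0 0;-1 0 0 0.1 0 0 0;-1 0 0 0 0 0 0;-1 0 0 0 0 0 0")

```text
clock: 7.9
eef_pos: [552.0, -307.2, 23.3]
tool_rot: [-3.142, -0.0, -0.434]
force: [0.7, -0.4, 0.3]
width: 15.9
gripper_force: 60.6
```

move_arm(targets="-1 0 0 0.1 0 0 0;-1 0 0 0.1 0 0 0;-1 0 0 0 0 0 0;-1 0 0 0 0 0 0")

```text
clock: 8.23
eef_pos: [552.4, -307.2, 22.3]
tool_rot: [-3.141, -0.001, -0.434]
force: [-0.7, 1.7, 5.2]
width: 15.5
gripper_force: 60.9
```

Floor contact (5 N at 22.3 mm). Releasing and rising.

move_arm(targets="0 0 0 0 0 0 0;0 0 0 0 0 0 0;0 0 0 0 0 0 0;0 0 0 0 0 0 0;0 0 0 0 0 0 0")

```text
clock: 8.65
eef_pos: [551.9, -307.2, 21.2]
tool_rot: [-3.142, 0.0, -0.434]
force: [-1.0, 0.3, 0.3]
width: 42.7
gripper_force: 0.0
```

move_arm(targets="0 0 0 -2 0 0 0;0 0 0 -4 0 0 0;0 0 0 -4 0 0 0;1 0 0 -4 0 0 0;1 0 0 0 0 0 0")

```text
clock: 9.07
eef_pos: [556.6, -310.0, 169.6]
tool_rot: [3.141, -0.015, -0.434]
force: [2.2, -0.2, 0.8]
width: 65.9
gripper_force: 0.0
```

Run:
```python
from h import *
s=read_state();print(s["eef_pos"],s["width"],s["force"])
d=cam("wrist");np.savez("w6.npz",**d);t=cam("top")
u,v=proj(d,(551.5,-305.3,10)).astype(int);print("dish px",u,v)
u2,v2=proj(t,(551.5,-305.3,10)).astype(int)
a=d["color"][max(0,v-110):v+130,max(0,u-160):u+160];b=t["color"][v2-22:v2+22,u2-22:u2+22]
print(a.shape,max(0,u-160),max(0,v-110))
a=cv2.resize(a,None,fx=1.5,fy=1.5,interpolation=cv2.INTER_CUBIC);b=cv2.resize(b,(240,240),interpolation=cv2.INTER_CUBIC)
b=cv2.copyMakeBorder(b,0,max(0,a.shape[0]-240),0,0,0)[:a.shape[0]]
cv2.imwrite("pics/w6.png",np.hstack([a,b])[:,:,::-1])
```

```text
[ 556.61157678 -310.01854622  169.61313081] 65.93983209846986 [ 2.16731051 -0.22917033  0.75960328]
dish px 325 229
(240, 320, 3) 165 119
```

View pics/w6.png

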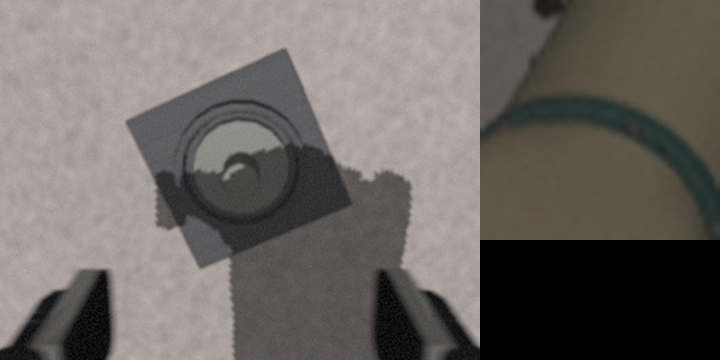

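The cap sits inside the ring, at about (238,167) in the crop, with the ring centre at about (240,162), let go and upright. Going on to the upper half.

move_arm(targets="1 -1.74 -3.43 0 0 0 0;1 -1.74 -3.43 0 0 0 0;1 -1.74 -3.43 0 0 0 0;1 -1.74 -3.43 0 0 0 0;1 -1.74 -3.43 0 0 0 0")

```text
clock: 9.58
eef_pos: [543.5, -113.1, 159.6]
tool_rot: [3.141, 0.003, -0.434]
force: [0.5, 0.7, 0.1]
width: 85.3
gripper_force: 0.0
```

move_arm(targets="1 -1.74 -3.43 0 0 0 0;1 -1.74 -3.43 0 0 0 0;1 -1.74 -3.43 0 0 0 0;1 -1.74 -3.43 0 0 0 0;1 -1.74 -3.43 0 0 0 0")

```text
clock: 10.0
eef_pos: [536.7, 78.8, 159.7]
tool_rot: [3.14, 0.003, -0.434]
force: [0.7, 0.1, -0.6]
width: 85.5
gripper_force: 0.0
```

move_arm(targets="1 -1.74 -3.43 0 0 0 0;1 -1.74 -3.43 0 0 0 0;1 -1.74 -3.43 0 0 0 0;1 -1.74 -3.43 0 0 0 0;1 -1.74 -3.43 0 0 0 0")

```text
clock: 10.42
eef_pos: [529.9, 270.6, 159.5]
tool_rot: [3.139, 0.002, -0.434]
force: [0.9, -0.2, 0.0]
width: 85.2
gripper_force: 0.0
```

move_arm(targets="1 -1.74 -3.43 0 0 0 0;1 0 0 0 0 0 -7;1 0 0 0 0 0 -7;1 0 0 0 0 0 -7;1 0 0 0 0 0 -7")

```text
clock: 10.83
eef_pos: [528.7, 307.5, 159.2]
tool_rot: [3.14, 0.003, 0.062]
force: [-0.2, -0.3, -0.5]
width: 85.7
gripper_force: 0.0
```

move_arm(targets="1 0 0 0 0 0 -7;1 0 0 0 0 0 -7;1 0 0 0 0 0 -7;1 0 0 0 0 0 -7;1 0 0 0 0 0 -7")

```text
clock: 11.25
eef_pos: [528.9, 307.1, 159.3]
tool_rot: [-3.141, 0.004, 0.672]
force: [1.4, 1.5, -0.2]
width: 85.6
gripper_force: 0.0
```

move_arm(targets="1 0 0 0 0 0 -7;1 0 0 0 0 0 -7;1 0 0 0 0 0 -7;1 0 0 0 0 0 -7;1 0 0 0 0 0 -7")

```text
clock: 11.67
eef_pos: [528.9, 307.1, 159.3]
tool_rot: [-3.139, 0.002, 1.283]
force: [0.8, -0.0, -1.0]
width: 85.4
gripper_force: 0.0
```

move_arm(targets="1 0 0 0 0 0 -7;1 0 0 0 0 0 -4.7;1 0 0 0 0 0 0;1 0 0 0 0 0 0;1 0 0 0 0 0 0")

```text
clock: 12.08
eef_pos: [529.6, 307.4, 160.3]
tool_rot: [-3.14, 0.001, 1.479]
force: [0.2, 0.5, 0.2]
width: 85.5
gripper_force: 0.0
```

```bash
cat > up.py <<'E'
from h import *
import h
s=read_state();e=s["eef_pos"];print(e,s["tool_rot"],s["qpos"].round(2))
d=cam("wrist");g=d["color"].astype(int);np.savez("w7.npz",**d)
print("pred L,S",proj(d,(534.7,355.2,20)),proj(d,(526.1,259.6,20)))
m=((g.min(2)>170)&(g[...,0]-g[...,2]>6)).astype(np.uint8)
m=cv2.morphologyEx(m,cv2.MORPH_OPEN,np.ones((3,3)))
c=max(cv2.findContours(m,0,1)[0],key=cv2.contourArea)
w=np.array([ray(d,p[0],20)[:2] for p in c],np.float32);print("slab20",cv2.minAreaRect(w),cv2.minAreaRect(c))
f=np.zeros_like(m);cv2.drawContours(f,[c],-1,1,-1)
for b,st in blobs(f&(g.max(2)<150),15): print(b,st,ray(d,b,20).round(1))
E
python3 up.py
```

```text
[529.62484364 307.38305924 160.31079517] [-3.14002548e+00  9.25751313e-04  1.47855090e+00] [-0.32  0.69 -0.41  1.69  0.35  0.84 -0.97]
pred L,S [327.389072   157.09221173] [327.65044831 288.12377333]
slab20 ((534.1090698242188, 342.72894287109375), (61.55112075805664, 64.82001495361328), 84.99520874023438) ((328.0, 174.0), (90.0, 96.0), 90.0)
[331.  156.2] [318 145  21  21 154] [537.2 355.6  20. ]
```

move_arm(targets="1 0.18 0.22 0 0 0 0;1 0 0 3.3 0 0 0;1 0 0 3.3 0 0 0;1 0 0 3 0 0 0;1 0 0 0 0 0 0")

```text
clock: 12.55
eef_pos: [529.1, 306.8, 59.9]
tool_rot: [-3.134, 0.007, 1.481]
force: [-0.9, -0.6, -0.2]
width: 85.5
gripper_force: 0.0
```

move_arm(targets="1 0 0 0 0 0 0;1 0 0 0 0 0 0;1 0 0 0 0 0 0")

```text
clock: 12.8
eef_pos: [533.9, 310.6, 67.6]
tool_rot: [3.138, -0.003, 1.481]
force: [-0.1, -0.1, 1.0]
width: 85.4
gripper_force: 0.0
```

```bash
python3 up.py
python3 - <<'E'
from h import *
import h
d=dict(np.load("w7.npz"));g=d["color"].astype(int);e=read_state()["eef_pos"]
# horizontal profiles across slab between hole and rib: edges at z=20
gr=g.min(2)
for v in (90,110,130,200,240,280,320,360,400):
    r=gr[v]; on=np.where(r>150)[0]; on=on[(on>120)&(on<520)]
    seg=np.split(on,np.where(np.diff(on)>1)[0]+1); print(v,[(int(q[0]),int(q[-1])) for q in seg if len(q)>3])
for p in [(65,32,20),(65,-32,20),(25,9,50),(25,-9,50),(48,0,20)]:
    c,s_=np.cos(1.4835),np.sin(1.4835); print(p,proj(d,(532+c*p[0]-s_*p[1],309+s_*p[0]+c*p[1],p[2])).round(1))
E
```

```text
[533.88277717 310.61096266  67.5738568 ] [ 3.13846644e+00 -2.62799931e-03  1.48060620e+00] [-0.36  0.81 -0.35  1.74  0.42  0.66 -1.03]
pred L,S [318.72215895 182.05411121] [319.79026332 363.41958373]
slab20 ((534.3670654296875, 347.0231018066406), (52.32830810546875, 64.42498779296875), 85.1700210571289) ((319.5, 197.0), (110.0, 141.0), 90.0)
[322.1 181.4] [304 164  32  31 399] [536.3 355.4  20. ]
90 [(138, 142), (171, 175), (225, 229), (289, 292), (451, 454), (480, 483)]
110 [(130, 134), (480, 483)]
130 [(128, 136), (329, 334), (463, 468)]
200 [(251, 389)]
240 [(340, 387), (477, 485)]
280 []
320 [(346, 384)]
360 [(297, 311), (332, 382)]
400 []
(65, 32, 20) [250.6 140.8]
(65, -32, 20) [392.1 140.4]
(25, 9, 50) [299.3 244.4]
(25, -9, 50) [343.3 244.2]
(48, 0, 20) [321.6 178.3]
```

move_arm(targets="1 -0.25 -0.17 2 0 0 0;1 0 0 1.9 0 0 0;1 0 0 0 0 0 0;1 0 0 0 0 0 0;1 0 0 0 0 0 0")

```text
clock: 13.27
eef_pos: [531.5, 307.8, 27.9]
tool_rot: [3.14, -0.002, 1.481]
force: [0.1, 0.8, -0.4]
width: 85.5
gripper_force: 0.0
```

move_arm(targets="1 0 0 0 0 0 0;1 0 0 0 0 0 0;1 0 0 0 0 0 0")

```text
clock: 13.52
eef_pos: [531.1, 307.4, 27.3]
tool_rot: [3.14, -0.001, 1.481]
force: [-0.0, 0.9, -0.4]
width: 85.3
gripper_force: 0.0
```

```bash
python3 up.py
```

```text
[531.11695659 307.36833966  27.27007559] [ 3.14032312e+00 -9.41401120e-04  1.48064711e+00] [-0.38  0.87 -0.32  1.76  0.45  0.59 -1.05]
pred L,S [323.66466934 187.9963797 ] [324.22321966 408.92636101]
slab20 ((534.3093872070312, 346.8388366699219), (52.44871139526367, 64.40326690673828), 84.82633972167969) ((324.5, 207.0), (138.0, 179.0), 90.0)
[328.  187.1] [305 165  41  39 660] [536.3 355.4  20. ]
```

move_arm(targets="1 0.05 0.05 0.3 0 0 0;-1 0 0 0 0 0 0;-1 0 0 0 0 0 0;-1 0 0 0 0 0 0;-1 0 0 0 0 0 0")

```text
clock: 13.98
eef_pos: [531.1, 307.5, 23.3]
tool_rot: [-3.142, 0.0, 1.481]
force: [-0.1, -0.1, -1.0]
width: 38.8
gripper_force: 0.0
```

move_arm(targets="-1 0 0 0 0 0 0;-1 0 0 0 0 0 0;-1 0 0 0 0 0 0;-1 0 0 0 0 0 0;-1 0 0 0 0 0 0")

```text
clock: 14.4
eef_pos: [531.2, 307.6, 23.4]
tool_rot: [3.141, -0.0, 1.481]
force: [-0.4, -0.5, 1.4]
width: 17.0
gripper_force: 59.4
```

move_arm(targets="-1 0 0 0 0 0 0;-1 0 0 0 0 0 0;-1 0 0 0 0 0 0")

```text
clock: 14.65
eef_pos: [531.2, 307.6, 23.4]
tool_rot: [3.141, -0.0, 1.481]
force: [-0.4, 1.0, 1.4]
width: 17.1
gripper_force: 59.4
```

```bash
python3 up.py; python3 -c "
from h import *;s=read_state();print(s['width'],s['gripper_force'],s['force'])"
```

```text
[531.24742113 307.60777147  23.44393963] [ 3.14130298e+00 -2.86672965e-04  1.48076150e+00] [-0.38  0.87 -0.32  1.76  0.45  0.58 -1.06]
pred L,S [323.37605465 190.33587104] [323.95814266 415.42796724]
slab20 ((534.7335205078125, 343.715576171875), (59.36398696899414, 64.70085906982422), 84.83695983886719) ((326.5, 217.0), (158.0, 185.0), 90.0)
[326.4 167.4] [318 166  16   4  29] [536.5 363.2  20. ]
[330.1 191.4] [308 169  38  37 553] [537.1 354.6  20. ]
17.305932322750873 59.38172399997711 [0.23418091 0.41288043 1.93743322]
```

Gripped at 17 mm. Lifting, turning and carrying it to a viewing point beside the lower half.

move_arm(targets="-1 0 0 -1 0 0 0;-1 0 0 -3 0 0 0;-1 0 0 -3.5 0 0 0;-1 0 0 -3.5 0 0 0;-1 0 0 0 0 0 0")

```text
clock: 15.12
eef_pos: [534.2, 310.1, 140.2]
tool_rot: [3.133, -0.007, 1.481]
force: [0.3, 0.8, -1.8]
width: 16.8
gripper_force: 59.1
```

move_arm(targets="-1 0 0 0 0 0 7;-1 0 0 0 0 0 7;-1 0 0 0 0 0 7;-1 0 0 0 0 0 7;-1 0 0 0 0 0 7")

```text
clock: 15.53
eef_pos: [530.4, 306.9, 133.0]
tool_rot: [-3.141, 0.001, 0.864]
force: [-0.4, -0.1, -2.9]
width: 17.1
gripper_force: 59.0
```

move_arm(targets="-1 0 0 0 0 0 7;-1 0 0 0 0 0 7;-1 0 0 0 0 0 7;-1 0 0 0 0 0 7;-1 0 0 0 0 0 7")

```text
clock: 15.95
eef_pos: [530.3, 307.1, 133.0]
tool_rot: [3.141, 0.002, 0.253]
force: [-0.3, -0.1, -3.4]
width: 16.9
gripper_force: 59.0
```

move_arm(targets="-1 0 0 0 0 0 7;-1 0 0 0 0 0 7;-1 0 0 0 0 0 7;-1 0 0 0 0 0 7;-1 0 0 0 0 0 7")

```text
clock: 16.37
eef_pos: [530.3, 307.2, 133.0]
tool_rot: [3.141, 0.001, -0.358]
force: [0.7, 0.6, -2.8]
width: 16.9
gripper_force: 59.0
```

move_arm(targets="-1 0 0 0 0 0 4.6;-1 0 0 0 0 0 0;-1 1.03 3.36 0 0 0 0;-1 1.03 3.36 0 0 0 0;-1 1.03 3.36 0 0 0 0")

```text
clock: 16.78
eef_pos: [516.0, 202.3, 133.0]
tool_rot: [3.141, 0.001, -0.427]
force: [-0.2, -0.9, -2.7]
width: 16.8
gripper_force: 59.4
```

move_arm(targets="-1 1.03 3.36 0 0 0 0;-1 1.03 3.36 0 0 0 0;-1 1.03 3.36 0 0 0 0;-1 1.03 3.36 0 0 0 0;-1 0 0 0 0 0 0")

```text
clock: 17.2
eef_pos: [496.0, 54.4, 133.4]
tool_rot: [3.136, 0.0, -0.44]
force: [-1.0, -1.2, -2.8]
width: 16.8
gripper_force: 59.5
```

move_arm(targets="-1 0 0 2 0 0 0;-1 0 0 1.5 0 0 0;-1 0 0 0 0 0 0;-1 0 0 0 0 0 0;-1 0 0 0 0 0 0")

```text
clock: 17.62
eef_pos: [498.4, 64.0, 98.8]
tool_rot: [-3.141, -0.0, -0.431]
force: [0.1, -0.1, -1.8]
width: 16.9
gripper_force: 59.4
```

Run:
```python
from h import *
import h
s=read_state();e=s["eef_pos"];print(e,s["tool_rot"],s["width"],s["force"])
d=cam("wrist");np.savez("w8.npz",**d);g=d["color"].astype(int)
c,sn=np.cos(-.433),np.sin(-.433)
for n,p in dict(L48=(597,19.3,48),L30=(597,19.3,30)).items(): print(n,proj(d,p).round(1))
hp=e+np.array([c*47.8+sn*1.2,sn*47.8-c*1.2,-3.4]);print("hole exp",proj(d,hp).round(1))
gr=g.min(2)
m=((gr>150)&(g[...,0]-g[...,2]>6)).astype(np.uint8)
n=cv2.findContours(m,cv2.RETR_EXTERNAL,1)[0]
for q in n:
  if cv2.contourArea(q)>500:
    f=np.zeros_like(m);cv2.drawContours(f,[q],-1,1,-1);print("blob",cv2.boundingRect(q),cv2.minAreaRect(q))
    for b,st in blobs(f&(1-m),25): print("  hole",b,st)
```

```text
[498.36974439  63.98415642  98.82293183] [-3.14117479e+00 -3.41518482e-04 -4.30842621e-01] 16.87524502538472 [ 0.09774231 -0.08574968 -1.77840913]
L48 [327.6  29.8]
L30 [327.6  38. ]
hole exp [332.9 187.7]
blob (233, 138, 187, 165) ((326.0, 220.0), (164.0, 186.0), 90.0)
  hole [324.4 187.3] [ 306  166   41   42 1068]
blob (298, 111, 63, 26) ((328.7795715332031, 123.25923156738281), (24.701133728027344, 62.0076904296875), 88.87670135498047)
  hole [329.6 130.6] [323 127  15   8  31]
blob (248, 0, 162, 137) ((328.5, 68.0), (136.0, 161.0), 90.0)
  hole [257.3  12.9] [254   6   7  15  30]
  hole [400.1  28.5] [395  15  12  28 103]
  hole [329.6  40. ] [316  21  29  37 629]
  hole [398.9  57.5] [394  44  12  27 114]
  hole [396.2 104. ] [393  89   9  35 106]
  hole [257.5 107.8] [254 101   8  17  29]
```

Run:
```python
from h import *
import h
d=dict(np.load("w8.npz"));g=d["color"].astype(int).min(2);e=np.array([498.37,63.98,98.82])
for v in range(16,62,3): print(v,' '.join(f"{x:3d}" for x in g[v,308:352:2]))
T=lambda u,z:(h.tool(ray(d,u,z)-e)*10).round(1)
print("hole",T((326.4,187),e[2]-3.4),"slab edges",T((233,187),e[2]-3.4),T((420,187),e[2]-3.4),"slab far",T((326,138),e[2]-3.4))
print("plate far",T((329.5,111),36),"lr",T((298,130),36),T((361,130),36))
for v in(30,70,90):
  r=g[v];print(v,[int(x) for x in np.where(np.abs(np.diff(r))>18)[0] if 200<x<450])
print("L tip",T((328,30),48))
```

```text
16 207 204 208 205 208 206 210 210 212 206 207 209 207 205 210 205 209 208 204 208 204 210
19 207 207 210 205 206 210 213 213 212 213 202 200 209 211 206 202 208 208 212 209 205 207
22 213 210 210 206 209 209 207 173 134 117 112 105 109 129 171 206 204 204 204 206 205 205
25 210 204 209 209 211 199 138 104 150 187 198 190 188 154  96 131 201 206 206 204 205 207
28 208 209 204 208 199 123  91 160 197 197 190 193 202 201 160  89 119 199 210 206 209 207
31 204 208 209 210 174  87 115 189 196 194 196 202 201 202 188 109  86 179 209 207 209 206
34 207 206 207 208 141  84 110 175 196 197 205 203 198 195 186  97  77 140 203 209 212 209
37 208 209 210 209 135  83  81 127 188 201 206 197 199 196 137  79  69 142 207 208 207 208
40 206 209 206 207 161  82  83  81 115 157 184 181 154 102  74  73  63 173 210 206 206 205
43 208 206 207 210 177  79  64  76  82  78  79  78  63  64  71  61  69 117 192 204 205 205
46 208 209 207 208 205 117  60  66  67  69  71  73  63  65  61  59  87 107 145 205 208 205
49 207 206 204 208 210 178  86  63  61  65  60  67  59  60  65  84 107 122 167 202 209 207
52 208 210 208 206 212 204 160  92  76  69  62  59  65  77  93 155 197 205 208 204 208 205
55 205 212 207 205 210 210 196 174 195 149 105 128 169 183 114 118 190 203 204 206 205 208
58 208 209 206 210 205 208 209 205 208 199 198 206 209 208 184 194 205 207 207 206 208 204
61 205 208 207 208 207 210 209 204 205 207 211 207 209 208 211 203 206 203 208 206 205 209
hole [48.  -1.   3.4] slab edges [ 48.  -34.5   3.5] [48.  32.5  3.4] slab far [65.1 -1.2  3.5]
plate far [75.3  0.4 62.9] lr [ 66.5 -14.9  62.9] [66.5 15.6 62.9]
30 [249, 260, 263, 315, 316, 317, 320, 321, 322, 336, 337, 340, 341, 342, 394, 406, 407]
70 [251, 262, 264, 393, 405]
90 [252, 391, 403]
L tip [108.1  -0.4  50.9]
```

Offsets from the hole to the dowel tip agree with the lift plate and block edges: 59 mm along the tool x and 1 mm along y. Moving over the dowels and starting down.

move_arm(targets="-1 2.94 0.05 0 0 0 0;-1 2.94 0.05 0 0 0 0;-1 0 0 0 0 0 0;-1 0 0 0 0 0 0;-1 0 0 2 0 0 0")

```text
clock: 18.08
eef_pos: [553.6, 38.6, 81.5]
tool_rot: [-3.138, -0.006, -0.432]
force: [0.7, 0.2, -3.0]
width: 17.2
gripper_force: 59.8
```

move_arm(targets="-1 0 0 0.3 0 0 0;-1 0 0 0 0 0 0;-1 0 0 0 0 0 0;-1 0 0 0 0 0 0;-1 0 0 0 0 0 0")

```text
clock: 18.5
eef_pos: [551.4, 38.4, 76.1]
tool_rot: [-3.141, -0.001, -0.432]
force: [0.4, 0.0, -2.7]
width: 16.9
gripper_force: 59.4
```

Run:
```python
from h import *
import h
s=read_state();e=s["eef_pos"];print(e,s["tool_rot"],s["width"],s["force"])
print("to (551.3,38.4)",h.tool(np.array([551.3-e[0],38.4-e[1],0]))*10)
d=cam("wrist");g=d["color"].astype(int).min(2)
for v in range(150,215,5): print(v,' '.join(f"{x:3d}" for x in g[v,296:360:3]))
for v in (60,80,100,120,190):print(v,[int(x) for x in np.where(np.abs(np.diff(g[v]))>18)[0] if 200<x<450])
```

```text
[551.35900295  38.41236494  76.07947509] [-3.14099447e+00 -9.17458421e-04 -4.31747245e-01] 16.872256831882577 [ 0.39404862  0.02453831 -2.69267288]
to (551.3,38.4) [-4.84143690e-02  3.59205218e-02 -6.59051143e-05]
150 204 207 204 201 205 204 205 205 205 206 207 207 205 206 206 204 203 206 205 206 206 207
155 203 203 204 204 206 203 208 203 208 205 207 206 207 204 206 205 203 200 205 202 204 200
160 207 206 208 207 205 205 209 204 205 203 204 200 205 205 199 206 203 205 209 209 206 203
165 209 205 208 209 205 205 209 207 189 175 168 174 182 204 204 209 206 203 210 205 209 205
170 208 206 208 208 209 190 135  88 106 170 178 173 120 100 136 175 210 205 204 206 207 207
175 207 211 209 211 171 129  61  78 182 179 181 187 182 114  75 138 165 201 203 201 205 205
180 204 208 204 191 124 101  76  90 172 182 185 186 186  94  70 144 129 172 209 208 204 203
185 203 209 211 169  86 102 106  92  79 119 141 112  66  84 201 199  90 155 208 206 202 203
190 204 208 205 167 100  71  98 107 161 209 200 191 211 205 195 109  82 158 205 207 207 203
195 205 208 206 199 125  75  73  74  92 112 102 103 113  92  81  85 136 189 200 204 205 201
200 207 205 204 201 194 156 104  72  80  83  90  91  88  88  97 127 185 206 202 205 201 203
205 201 204 203 204 202 203 183 164 134 119 111 121 138 162 178 203 203 204 207 204 205 203
210 200 202 202 206 204 203 203 205 201 202 199 202 196 203 199 200 202 198 202 198 201 202
60 []
80 []
100 []
120 [243, 244, 408]
190 [237, 304, 307, 308, 318, 319, 320, 339, 340, 344, 345, 347, 415, 416]
```

The dowel tip is visible through the hole. Checking it against the hole axis.

Run:
```python
from h import *
import h
s=read_state();e=s["eef_pos"];d=cam("wrist")
R=Ro.from_euler('xyz',s["tool_rot"])
h0=ray(d,(325.5,186),e[2]-3.4);print("hole tool",R.inv().apply(h0-e).round(1))
t=ray(d,(326.7,176.5),48);print("tip tool",R.inv().apply(t-e).round(1), "tip world",t.round(1))
print(proj(d,np.r_[h0[:2],48]))
```

```text
hole tool [48.4 -1.4  3.4]
tip tool [48.6 -0.9 28. ] tip world [595.9  18.9  48. ]
[325.75958851 177.02030062]
```

Aligned to within 0.5 mm. Lowering onto the dowels.

move_arm(targets="-1 0 0.04 0.4 0 0 0;-1 0 0 0.4 0 0 0;-1 0 0 0 0 0 0;-1 0 0 0 0 0 0")

```text
clock: 18.93
eef_pos: [550.5, 37.7, 66.9]
tool_rot: [3.141, 0.001, -0.432]
force: [-0.6, 0.4, -3.4]
width: 17.2
gripper_force: 59.5
```

move_arm(targets="-1 0 0 0.3 0 0 0;-1 0 0 0.3 0 0 0;-1 0 0 0 0 0 0;-1 0 0 0 0 0 0")

```text
clock: 19.27
eef_pos: [550.9, 37.9, 61.1]
tool_rot: [-3.142, 0.0, -0.432]
force: [0.3, -0.1, -2.5]
width: 16.4
gripper_force: 59.6
```

move_arm(targets="-1 0 0 0.2 0 0 0;-1 0 0 0.2 0 0 0;-1 0 0 0 0 0 0;-1 0 0 0 0 0 0")

```text
clock: 19.6
eef_pos: [551.1, 37.8, 57.9]
tool_rot: [-3.141, -0.0, -0.432]
force: [-1.5, -0.2, 5.0]
width: 17.0
gripper_force: 60.7
```

move_arm(targets="-1 0 0 0.2 0 0 0;-1 0 0 0.2 0 0 0;-1 0 0 0 0 0 0;-1 0 0 0 0 0 0")

```text
clock: 19.93
eef_pos: [551.1, 37.8, 54.1]
tool_rot: [-3.141, -0.001, -0.432]
force: [-2.7, -0.6, 7.3]
width: 16.9
gripper_force: 60.9
```

The spring is engaging as expected. Pressing on to flush.

move_arm(targets="-1 0 0 0.1 0 0 0;-1 0 0 0.1 0 0 0;-1 0 0 0 0 0 0;-1 0 0 0 0 0 0")

```text
clock: 20.27
eef_pos: [551.1, 37.8, 53.3]
tool_rot: [-3.141, -0.001, -0.432]
force: [-3.4, 0.8, 17.4]
width: 16.8
gripper_force: 62.5
```

move_arm(targets="-1 0 0 0.1 0 0 0;-1 0 0 0.1 0 0 0;-1 0 0 0 0 0 0;-1 0 0 0 0 0 0")

```text
clock: 20.6
eef_pos: [551.1, 37.8, 53.3]
tool_rot: [-3.14, -0.001, -0.432]
force: [-8.5, 0.3, 35.2]
width: 16.7
gripper_force: 65.0
```

Flush: z stays at 53.3 while the force rises to 35 N, leaving about 25 N between the halves. Holding, then handing in.

move_arm(targets="-1 0 0 0 0 0 0;-1 0 0 0 0 0 0;-1 0 0 0 0 0 0;-1 0 0 0 0 0 0;-1 0 0 0 0 0 0")

```text
clock: 21.02
eef_pos: [551.1, 37.8, 53.3]
tool_rot: [-3.14, -0.001, -0.432]
force: [-8.0, 0.3, 36.5]
width: 17.3
gripper_force: 65.0
```

Run:
```python
from h import *
s=read_state();print(s["eef_pos"],s["force"],s["width"])
if s["force"][2]>20: print(order.finish_job())
```

```text
[551.14294741  37.83597874  53.32494057] [-7.99048577  0.33104079 36.46267207] 17.30858976131642
the job is handed in; nothing more can be done
None
```

The job is handed in at about 21 s, though no verdict came back: the dust cap sits upright and released in the near dish, and the upper half is on the dowels, large hole on the large dowel, still held flush with about 36 N.

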